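# Start the clamping screw of a die fixture

### The job

Take the aluminium post off the round green fixture and stand it upright in the wooden tray, so that the three-arm handle can swing. Then turn the handle backward (counter-clockwise from above) until the screw drops into its thread, and from there forward (clockwise) one full turn. Finish holding: keep the gripper closed on the handle, still, with the screw started, and leave everything else on the bench where it is.

Things in the scene. Friction and masses are not known exactly. Their poses are not given: they have to be found in the camera images.
- fixture: Die fixture, fixed to the bench: round green cast base 200 mm in diameter, its top 22 mm above the bench, with a steel threaded boss 56 mm in diameter standing in its middle up to 78 mm above the bench. Origin: centre of the underside, on the vertical axis of the screw; z up. It is placed anew each time, turned at random.
- handle: Three-arm handle on the screw. Origin on the screw axis, z up, x along the red-ball arm. Level arms 10 mm thick, 120 degrees apart, centre line 118.5 mm above the origin; balls 22 mm (one red, two black) centred 82 mm from the axis; bare arm from 18 to 71 mm. Round hub knob 30 mm across, from 130 to 158 mm above the origin. With screw 0.5 kg: sinks by its weight unless the gripper holds it up.
- hub_top (a point): Centre of the upper face of the hub knob, on the screw axis, about 156 mm above the bench at the start; it sinks with the screw.
- red_ball (a point): Centre of the red ball, 82 mm from the screw axis.
- turn (a joint): Angle of handle and screw, rad, growing clockwise from above (forward). Its zero means nothing; friction 60 N mm, it stays where left. The hidden thread starts 40 to 155 degrees backward of the starting angle: there the screw, having risen 1 to 4 mm while turned back, drops by 8 mm. Turned forward without that drop it jams within half a turn.
- sink (a joint): Depth of the screw, m, growing downward: 0 with its end on top of the thread start, 0.001 to 0.004 at the start, about 0.008 just after the drop, then 0.008 more for each full forward turn (right-hand thread; turning back raises it as much). A keeper stops it from being lifted above -0.002.
- post: Aluminium distance post standing on the fixture's base within the sweep of the handle, between two arms, 74 mm from the screw axis: a cylinder 34 mm in diameter and 140 mm tall, with a 40 mm foot 12 mm high, 0.34 kg (varies). Origin: centre of the underside, z up. Its upper 28 mm stand clear above the balls of the handle.
- tray: Open wooden tray, fixed to the bench, 160 x 160 mm outside, 30 mm high, walls 8 mm, inner floor 8 mm above the bench. Origin: centre of the underside. It stands on the left or the right of the fixture; a wooden rack of punches, 150 x 150 mm and up to 80 mm tall, stands on the other side.
- die_a: Bystander: small die block, 60 x 50 x 43 mm, loose, far side. Leave it alone.
- die_b: Bystander: small die block with a stub, 70 x 45 x 55 mm, loose, far side. Leave it alone.
- collar: Bystander: brass ring 54 mm across, 18 mm high, loose, near side. Leave it alone.
- shim: Bystander: brass bar 80 x 30 x 12 mm, loose, near side. Leave it alone.
- oil: Bystander: yellow oil bottle 60 mm across, 150 mm tall, loose, far left. Leave it alone.
- spanner: Bystander: spanner 200 mm long, loose, right. Leave it alone.
- mallet: Bystander: hammer, loose, left. Leave it alone.
Mind the look-alikes: they are no part of the job. There is more than one size of the post; the one meant has the size given above.

How it is judged:
By the outcome, as a careful person would: the job done as asked, in the order asked, and still so for the second after the job is handed in, while the arm keeps its last pose, push and grip.
It also fails if it takes over 72 s, if anything falls off the work surface, if the arm or the gripper's body presses on something with over 40 N, if the wrist force passes 120 N, or if a joint passes its speed limit or range.

### The arm

A 7-joint arm with a two-finger parallel gripper is mounted at the origin on the work surface. World frame = base frame: x ahead of the robot, y to its left, z up, the work surface at z = 0. Lengths are in m, angles in rad, forces in N, time in s.
With the tool pointing down it reaches from about 0.4 to 0.875 m from the base axis. Payload 19.3 kg.
Tool frame: the origin (TCP) lies on the mounting face of the last link; the fingertips stand 173 mm ahead of it and the grasp point (between the pads) lies 155 mm ahead of it (bot.grip_depth is the distance from the TCP to the grasp point, in m); z points along the fingers, y is the direction in which the jaws open and shut (so a half turn about z gives the same grasp; the last joint's range is limited). The gripper opens to 85 mm and grips with 20 to 120 N. Pads are 22 mm wide; open, the fingers measure 114 mm over their backs; the gripper's body (76 mm by 85 mm) begins 54 mm behind the grasp point. The pads swing forward as they close: fully open they stand 13 mm farther back than shut.
Start: joints at [-1.37, 0.521, -0.036, 1.599, 0.021, 1.021, -0.113], TCP at [0.167, 0.602, 0.405] pointing down, gripper open.
Joint ranges: [-2.91, 2.91], [-0.3, 2.13], [-1.5, 1.42], [0.17, 2.43], [-1.26, 4.41], [0.16, 1.93], [-2.52, 2.52]. Speed limits (rad/s): [1.89, 1.89, 2.39, 2.39, 3.01, 3.01, 3.01].

### API

Orientations are given as [roll, pitch, yaw] about the fixed x, y, z axes, in that order (R = Rz(yaw) Ry(pitch) Rx(roll)).
In Python, from workcell import bot, viewer gives the robot as it stands.
- The arm moves only by the tool carry_out, never from a script. Its argument "rows" is one flat list of numbers, 7 for each row, row after row: the shift along the tool's x, y, z in m, then the turn, a rotation vector about the tool's x, y, z in degrees, then the closure, from 0 (fully open) to 1 (shut). In form: [tx, ty, tz, rx, ry, rz, gripper, tx, ty, tz, rx, ry, rz, gripper, ...]. A call has 1 to 8 rows; each row shifts and turns the commanded pose from where the row before left it, along the tool's axes as they then stand; what a row does not reach is not made up. A row lasts 1/8 s, in which the tool goes at most 62.5 mm and 10.7 degrees, less where a joint would pass 70% of its speed; a pose out of reach is approached as far as the arm can. A call with a gripper value outside its range is refused whole. The fingers move at their own pace and stop on an object; "squeeze" is the grip in N (left out, the last holds). Time passes only in rows, so rows that do not move let the fingers close. It gives the time, the measured TCP pose, the force and the opening at its end, in the units of the state.
- bot.observe(): the state, without advancing time (a new reading comes with each control period).
- viewer.grab_frame(name): name is "side" or "top" or "wrist"; returns the picture (480x640x3 uint8, red, green, blue); there is no depth.
- viewer.camera_info(name): a dict with "intrinsics" (3x3 intrinsics, pixels), "camera_from_world" (4x4, takes a point from world to camera coordinates). Camera axes: x right, y up, looking along -z (the intrinsics and any distortion apply to the point x, -y, -z); pixel columns grow to the right and rows downward; lengths in m; the calibration is good to about 2 mm. A picture is of the moment at which its call begins: read the wrist's pose just before it. camera_info takes no time and is no camera call; for the wrist camera it gives the pose at the moment of the call.
- bot.job_done(): hands the job in, once; it reports no verdict.
The state is a dict: "clock": time; "qpos": joint angles; "qd": joint speeds; "joint_efforts": joint torques, N m; "position": TCP position; "tool_rot": TCP orientation; "force": force on the tool from outside, world axes, zero at the start; "moment": the same for the moment, N m; "grip_width": finger opening in m.
Only numpy, scipy, OpenCV 4.12 (cv2) and the standard library are available. Lean on these libraries where they do the work, as an engineer would, in place of code of your own. Each camera call takes 0.05 s, during which the arm holds its last target.

## Working session

There is one attempt and no reset: what is moved stays moved. The work goes in short steps, Python scripts to look and compute and a tool call to move; the robot and the scene stay as the last step left them, time stands still between calls to the robot, and variables do not carry over. Pictures are saved under pics/ and viewed, and the job is handed in when it is done.

Besides the shell and the picture viewer there is one more tool, called as name(argument=value, ...) on one line, values as JSON. carry_out: Moves the arm, as the interface text tells. Its arguments: {"type":"object","properties":{"rows":{"type":"array","items":{"type":"number"}},"squeeze":{"type":"number"}},"required":["rows"]}

```bash
ls -la && mkdir -p pics
cat > h.py <<'E'
import numpy as np, cv2
from workcell import bot, viewer
def proj(cam,P,info=None):
    i=info or viewer.camera_info(cam)
    K=np.array(i["intrinsics"]);T=np.array(i["camera_from_world"])
    P=np.atleast_2d(P);c=(T[:3,:3]@P.T).T+T[:3,3]
    q=np.c_[c[:,0],-c[:,1],-c[:,2]]
    u=(K@q.T).T
    return u[:,:2]/u[:,2:]
def back(cam,uv,z,info=None):
    """pixel -> world point at height z"""
    i=info or viewer.camera_info(cam)
    K=np.array(i["intrinsics"]);T=np.array(i["camera_from_world"])
    d=np.linalg.inv(K)@np.array([uv[0],uv[1],1.0]); d=np.array([d[0],-d[1],-d[2]])
    R=T[:3,:3]; o=-R.T@T[:3,3]; w=R.T@d
    return o+w*(z-o[2])/w[2]
def save(cam,name):
    im=viewer.grab_frame(cam); cv2.imwrite(f"pics/{name}.png",im[:,:,::-1]); return im
E
python3 - <<'E'
from h import *
s=bot.observe(); print(s)
for c in("side","top","wrist"):
    i=viewer.camera_info(c); print(c,{k:(np.round(np.array(v),4).tolist() if not isinstance(v,(str,int,float)) else v) for k,v in i.items()})
save("top","top0"); save("side","side0");
E
```

```text
total 12
drwxr-xr-x  3 agent agent 4096 Dec  5 18:09 .
drwxr-xr-x 23 root  root  4096 Dec  5 18:09 ..
drwxr-xr-x  2 agent agent 4096 Dec  5 18:09 pics
{'clock': 0.0, 'qpos': array([-1.3701917 ,  0.52198573, -0.03631289,  1.60001857,  0.02121542,
        1.02110752, -0.11278906]), 'qd': array([-1.95716879e-03, -3.87222923e-04, -7.18714928e-05,  2.21378400e-04,
       -1.00783107e-03,  1.29909658e-03, -8.26979523e-04]), 'joint_efforts': array([-5.32435515e-04, -9.27083874e+01,  1.97979301e+00, -3.69957411e+01,
        1.78706681e-02,  7.65691133e-03,  3.89612950e-06]), 'position': array([0.16718351, 0.60206924, 0.40413963]), 'tool_rot': array([-3.14046345e+00,  1.02206352e-04,  2.87078473e+00]), 'force': array([0.90235081, 0.10122452, 0.18159918]), 'moment': array([ 0.00968104, -0.05507838,  0.03574637]), 'grip_width': 0.08535836249234281}
side {'intrinsics': [[595.2642, 0.0, 318.185], [0.0, 595.2642, 240.0474], [0.0, 0.0, 1.0]], 'camera_from_world': [[0.9408, -0.3389, -0.0089, -0.5017], [0.2479, 0.6696, 0.7001, -0.2349], [-0.2313, -0.6609, 0.714, -1.4425], [0.0, 0.0, 0.0, 1.0]]}
top {'intrinsics': [[493.5494, 0.0, 318.7375], [0.0, 493.5494, 224.8848], [0.0, 0.0, 1.0]], 'camera_from_world': [[-0.0172, -0.9998, -0.0077, 0.0279], [0.9956, -0.0178, 0.0915, -0.5716], [-0.0916, -0.0061, 0.9958, -1.4997], [0.0, 0.0, 0.0, 1.0]]}
wrist {'intrinsics': [[404.5322, 0.0, 319.2843], [0.0, 404.5322, 241.2734], [0.0, 0.0, 1.0]], 'camera_from_world': [[0.2671, 0.9637, -0.0014, -0.625], [-0.9301, 0.2575, -0.2618, 0.0329], [-0.2519, 0.0713, 0.9651, -0.3786], [0.0, 0.0, 0.0, 1.0]]}
```

View pics/top0.png

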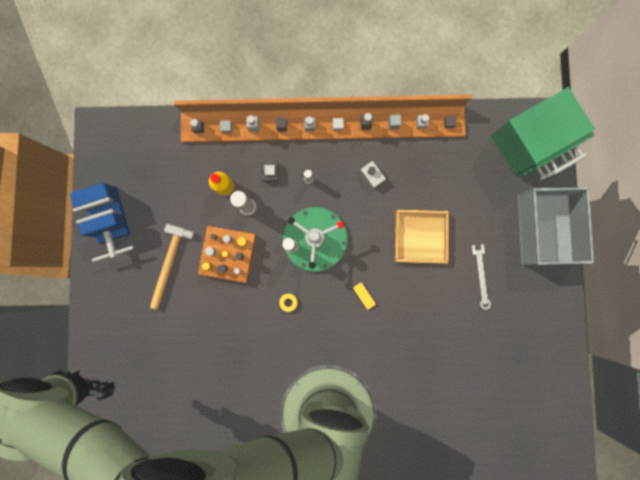

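View pics/side0.png

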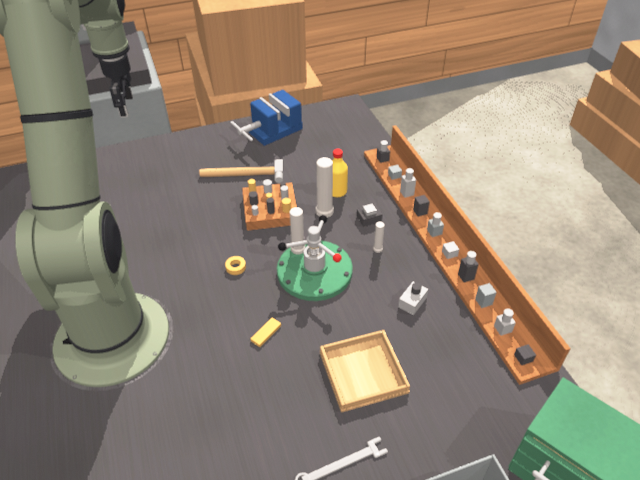

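The top view shows the fixture near (315,238), with the post on it at (289,244). The tray is on the right at (422,237) and the rack on the left. The red ball is at (341,225), and the black balls are near (291,219) and (312,266). I'll enlarge both views to read positions.

Run:
```python
import cv2
a=cv2.imread("pics/top0.png")[195:285,270:370]; cv2.imwrite("pics/top0c.png",cv2.resize(a,None,fx=6,fy=6,interpolation=cv2.INTER_CUBIC))
a=cv2.imread("pics/side0.png")[185:310,255:375]; cv2.imwrite("pics/side0c.png",cv2.resize(a,None,fx=4.8,fy=4.8,interpolation=cv2.INTER_CUBIC))
```

```text
(no output)
```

View pics/top0c.png

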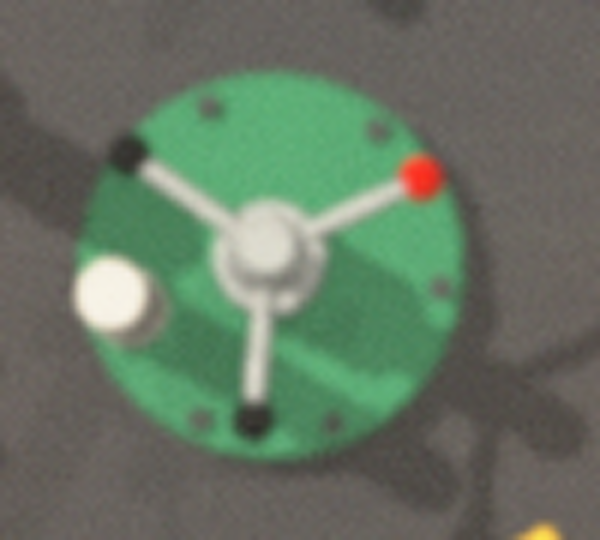

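View pics/side0c.png

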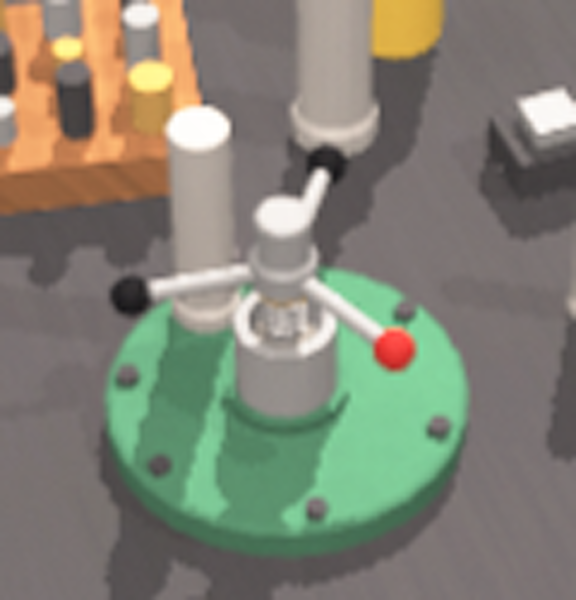

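```bash
cat >> h.py <<'E'
def crop(cam,name,x0,y0,w,h,f):
    im=viewer.grab_frame(cam); cv2.imwrite(f"pics/{name}.png",cv2.resize(im[y0:y0+h,x0:x0+w,::-1],None,fx=f,fy=f,interpolation=cv2.INTER_CUBIC)); return im
def un(U,x0,y0,f): return ((U[0]+.5)/f-.5+x0,(U[1]+.5)/f-.5+y0)
E
python3 - <<'E'
from h import *
f=lambda U:un(U,270,195,6)
for n,U,z in [("hubtop",(267,243),.156),("red",(422,178),.1165),("b1",(127,154),.1165),("b2",(253,419),.1165),("post",(111,294),.162),("fix",(272,266),.022)]:
    print(n,np.round(back("top",f(U),z),4))
g=lambda U:un(U,255,185,4.8)
for n,U,z in [("hubtop",(281,215),.156),("red",(394,349),.1165),("b1",(325,165),.1165),("b2",(130,295),.1165),("post",(200,128),.162),("fix",(288,394),.022)]:
    print(n,np.round(back("side",g(U),z),4))
# tray corners top view
for n,u,z in [("tl",(396,211),.03),("tr",(449,211),.03),("br",(449,264),.03),("bl",(396,264),.03),("talltop",(239,199),.2)]:
    print(n,np.round(back("top",u,z),4))
E
```

```text
hubtop [0.5314 0.0307 0.156 ]
red [ 0.5644 -0.0443  0.1165]
b1 [0.5787 0.0986 0.1165]
b2 [0.4494 0.0395 0.1165]
post [0.5083 0.104  0.162 ]
fix [0.529  0.0305 0.022 ]
hubtop [0.5323 0.03   0.156 ]
red [ 0.5668 -0.0441  0.1165]
b1 [0.5806 0.0964 0.1165]
b2 [0.4515 0.0394 0.1165]
post [0.5121 0.101  0.162 ]
fix [0.5328 0.0258 0.022 ]
tl [ 0.6105 -0.2215  0.03  ]
tr [ 0.6075 -0.3848  0.03  ]
br [ 0.4445 -0.3781  0.03  ]
bl [ 0.4473 -0.2164  0.03  ]
talltop [0.6315 0.2352 0.2   ]
```

```bash
cat >> h.py <<'E'
from scipy.spatial.transform import Rotation as Ro
def rot(yaw): return Ro.from_euler('xyz',[np.pi,0,yaw]).as_matrix()
def plan(p0,yaw0,way,dp=4,da=1):
    """way: list of (p,yaw_deg,nrows,grip). prints rows, rounding with carry of the remainder. yaw in deg."""
    p=np.array(p0,float);y=yaw0;out=[]
    for P,Y,n,g in way:
        P=np.array(P,float);ps,ys=p.copy(),y
        for k in range(1,n+1):
            pt=ps+(P-ps)*k/n; yt=ys+(Y-ys)*k/n
            d=np.round(rot(np.radians(y)).T@(pt-p),dp); a=round(-(yt-y),da)
            out.append([*d,0,0,a,g]); p=p+rot(np.radians(y))@d; y=y-a
    for i in range(0,len(out),8):
        print(", ".join("%g,%g,%g,0,0,%g,%g"%(r[0]+0.,r[1]+0.,r[2]+0.,r[5]+0.,r[6]) for r in out[i:i+8])); print()
    print("end",np.round(p,4),round(y,2))
def st():
    s=bot.observe(); print("t",round(s["clock"],2),"p",np.round(s["position"],4),"rpy deg",np.round(np.degrees(s["tool_rot"]),2),"F",np.round(s["force"],1),"M",np.round(s["moment"],2),"w",round(s["grip_width"],4),"q",np.round(s["qpos"],3)); return s
E
python3 - <<'E'
from h import *
s=st()
plan(s["position"],np.degrees(s["tool_rot"][2]),[((.5104,.1016,.404),107,16,0.3)],3,1)
E
```

```text
t 0.1 p [0.1672 0.6021 0.4042] rpy deg [-179.94    0.    164.48] F [-0.1 -0.6  0.3] M [-0.06 -0.02 -0.08] w 0.0854 q [-1.37   0.522 -0.036  1.6    0.021  1.021 -0.113]
-0.029,-0.024,0,0,0,3.6,0.3, -0.031,-0.023,0,0,0,3.6,0.3, -0.031,-0.021,0,0,0,3.6,0.3, -0.034,-0.018,0,0,0,3.6,0.3, -0.034,-0.016,0,0,0,3.6,0.3, -0.035,-0.015,0,0,0,3.6,0.3, -0.036,-0.012,0,0,0,3.5,0.3, -0.036,-0.01,0,0,0,3.6,0.3

-0.038,-0.007,0,0,0,3.6,0.3, -0.037,-0.005,0,0,0,3.6,0.3, -0.038,-0.003,0,0,0,3.6,0.3, -0.038,0,0,0,0,3.6,0.3, -0.038,0.002,0,0,0,3.6,0.3, -0.038,0.004,0,0,0,3.6,0.3, -0.037,0.007,0,0,0,3.6,0.3, -0.037,0.009,0,0,0,3.6,0.3

end [0.5105 0.1013 0.4042] 106.98
```

carry_out(rows=[-0.029, -0.024, 0, 0, 0, 3.6, 0.3, -0.031, -0.023, 0, 0, 0, 3.6, 0.3, -0.031, -0.021, 0, 0, 0, 3.6, 0.3, -0.034, -0.018, 0, 0, 0, 3.6, 0.3, -0.034, -0.016, 0, 0, 0, 3.6, 0.3, -0.035, -0.015, 0, 0, 0, 3.6, 0.3, -0.036, -0.012, 0, 0, 0, 3.5, 0.3, -0.036, -0.01, 0, 0, 0, 3.6, 0.3])

```text
clock: 1.1
position: [0.3387, 0.3507, 0.4046]
tool_rot: [-3.141, 0.0, 2.368]
force: [-0.1, 0.2, 0.3]
grip_width: 0.0601
```

carry_out(rows=[-0.038, -0.007, 0, 0, 0, 3.6, 0.3, -0.037, -0.005, 0, 0, 0, 3.6, 0.3, -0.038, -0.003, 0, 0, 0, 3.6, 0.3, -0.038, 0, 0, 0, 0, 3.6, 0.3, -0.038, 0.002, 0, 0, 0, 3.6, 0.3, -0.038, 0.004, 0, 0, 0, 3.6, 0.3, -0.037, 0.007, 0, 0, 0, 3.6, 0.3, -0.037, 0.009, 0, 0, 0, 3.6, 0.3])

```text
clock: 2.1
position: [0.511, 0.1004, 0.4046]
tool_rot: [-3.141, -0.0, 1.865]
force: [-0.6, 0.9, -0.1]
grip_width: 0.0597
```

Run:
```python
from h import *
st(); save("wrist","w1"); st()
for n,P in [("posttop",(.5104,.1016,.162)),("hub",(.532,.0308,.156)),("red",(.5655,-.0442,.1165)),("b1",(.5797,.0975,.1165)),("b2",(.4505,.0395,.1165))]:
    print(n,np.round(proj("wrist",P),1))
```

```text
t 2.1 p [0.511  0.1004 0.4046] rpy deg [-179.98   -0.    106.88] F [-0.6  0.9 -0.1] M [ 0.04 -0.02 -0.04] w 0.0597 q [-0.582  0.375  0.358  1.887 -0.164  0.908  0.149]
t 2.15 p [0.5129 0.0962 0.4048] rpy deg [1.7997e+02 1.3000e-01 1.0644e+02] F [-0.5 -6.7 -1.2] M [-0.32  0.08 -0.03] w 0.0597 q [-0.577  0.377  0.363  1.885 -0.164  0.908  0.151]
posttop [[319.2 247.7]]
hub [[320.2 362. ]]
red [[334.4 428.7]]
b1 [[416.7 262.5]]
b2 [[208.9 289.2]]
```

View pics/w1.png

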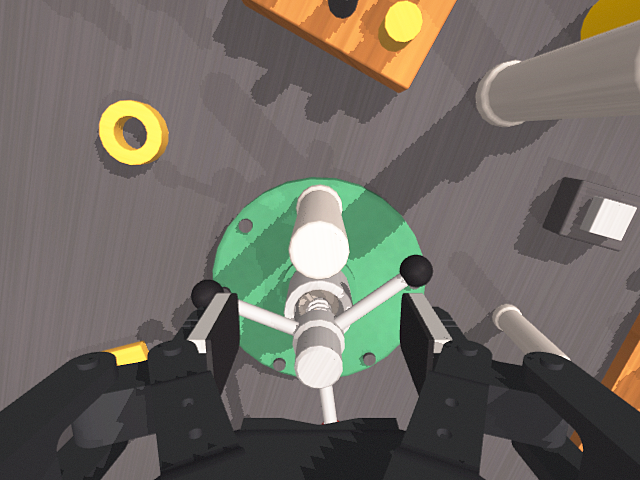

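carry_out(rows=[0, 0, 0, 0, 0, 0, 0.3, 0, 0, 0, 0, 0, 0, 0.3, 0, 0, 0, 0, 0, 0, 0.3])

```text
clock: 2.52
position: [0.5101, 0.1022, 0.4047]
tool_rot: [-3.141, -0.0, 1.869]
force: [-0.1, -0.1, 0.3]
grip_width: 0.0595
```

```bash
cat >> h.py <<'E'
def wrist(name):
    i=viewer.camera_info("wrist"); im=save("wrist",name); np.savez(f"pics/{name}.npz",K=i["intrinsics"],T=i["camera_from_world"]); return i
def winfo(name):
    z=np.load(f"pics/{name}.npz"); return {"intrinsics":z["K"],"camera_from_world":z["T"]}
E
python3 - <<'E'
from h import *
st(); wrist("w2"); st(); i=winfo("w2")
for n,P in [("posttop",(.5104,.1016,.162)),("hub",(.532,.0308,.156)),("red",(.5655,-.0442,.1165)),("b1",(.5797,.0975,.1165)),("b2",(.4505,.0395,.1165)),("boss",(.532,.0308,.078)),("fix",(.532,.0308,.022))]:
    print(n,np.round(proj("wrist",P,i),1))
im=cv2.imread("pics/w2.png")[170:440,180:460]; cv2.imwrite("pics/w2c.png",cv2.resize(im,None,fx=2.2,fy=2.2,interpolation=cv2.INTER_CUBIC))
E
```

```text
t 2.52 p [0.5101 0.1022 0.4047] rpy deg [-1.7999e+02 -2.0000e-02  1.0707e+02] F [-0.1 -0.1  0.3] M [ 0.01  0.   -0.01] w 0.0595 q [-0.585  0.374  0.357  1.888 -0.163  0.908  0.148]
t 2.58 p [0.5102 0.1021 0.4047] rpy deg [ 1.8000e+02 -1.0000e-02  1.0706e+02] F [1.4 0.4 0.8] M [-0.   -0.02 -0.06] w 0.0598 q [-0.585  0.374  0.357  1.888 -0.163  0.908  0.148]
posttop [[321.2 260.2]]
hub [[320.7 372.6]]
red [[333.6 437.3]]
b1 [[417.4 273.9]]
b2 [[210.5 297.9]]
boss [[320.4 316.4]]
fix [[320.2 289.9]]
```

View pics/w2c.png

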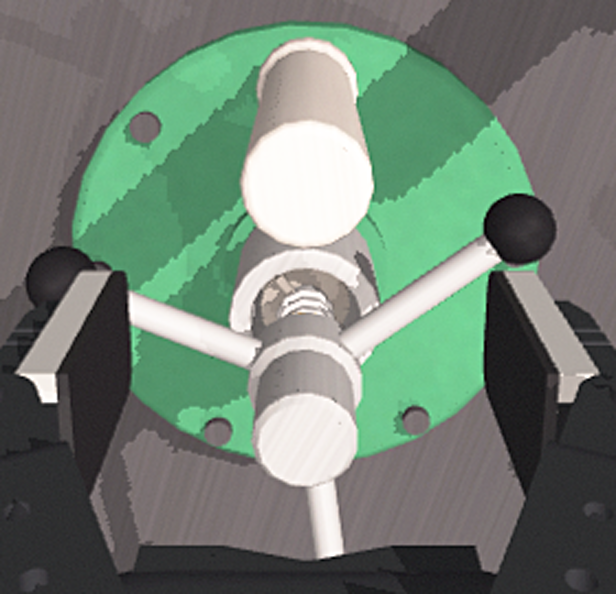

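Run:
```python
from h import *
i=winfo("w2"); g=lambda U:un(U,180,170,2.2)
r={}
for n,U,z in [("posttop",(308,184),.162),("hub",(306,440),.156),("b1",(520,229),.1165),("b2",(60,283),.1165),("boss",(300,300),.078),("foottop",(306,85),.034)]:
    r[n]=back("wrist",g(U),z,i); print(n,np.round(r[n],4))
p=np.array([.5102,.1021,.4047]); R=rot(np.radians(107.06))
for n in r: print(n,"tool",np.round(R.T@(r[n]-p),4))
T=np.array(i["camera_from_world"]); print("cam pos",-T[:3,:3].T@T[:3,3])
```

```text
posttop [0.5085 0.1051 0.162 ]
hub [0.5303 0.0323 0.156 ]
b1 [0.5789 0.0973 0.1165]
b2 [0.4483 0.0385 0.1165]
boss [0.5262 0.0383 0.078 ]
foottop [0.5075 0.1061 0.034 ]
posttop tool [ 0.0034 -0.0008  0.2427]
hub tool [-0.0726 -0.0012  0.2487]
b1 tool [-0.0248  0.0642  0.2882]
b2 tool [-0.0426 -0.0779  0.2882]
boss tool [-0.0657 -0.0035  0.3267]
foottop tool [ 0.0046 -0.0014  0.3707]
cam pos [0.48929694 0.16635839 0.3737453 ]
```

carry_out(rows=[0.002, -0.001, 0.01, 0, 0, 0, 0.3, 0.001, 0, 0.016, 0, 0, 0, 0.3, 0, 0, 0.018, 0, 0, 0, 0.3, 0, 0, 0.018, 0, 0, 0, 0.3, 0, 0, 0.016, 0, 0, 0, 0.3, 0, 0, 0.012, 0, 0, 0, 0.3, 0, 0, 0.008, 0, 0, 0, 0.3, 0, 0, 0.002, 0, 0, 0, 0.3], squeeze=45)

```text
clock: 3.58
position: [0.5086, 0.1039, 0.3043]
tool_rot: [-3.141, 0.0, 1.867]
force: [0.3, 0.1, 0.3]
grip_width: 0.0597
```

carry_out(rows=[0, 0, 0, 0, 0, 0, 0.6, 0, 0, 0, 0, 0, 0, 1, 0, 0, 0, 0, 0, 0, 1, 0, 0, 0, 0, 0, 0, 1, 0, 0, 0, 0, 0, 0, 1], squeeze=45)

```text
clock: 4.2
position: [0.5089, 0.104, 0.3052]
tool_rot: [3.141, -0.0, 1.867]
force: [-0.1, -0.6, 7.2]
grip_width: 0.0327
```

Run:
```python
from h import *
st(); wrist("w3"); save("side","s3")
im=cv2.imread("pics/s3.png")[120:330,200:420]; a=cv2.resize(im,(400,380),interpolation=cv2.INTER_CUBIC)
b=cv2.resize(cv2.imread("pics/w3.png")[80:480,100:540],(400,380)); cv2.imwrite("pics/c3.png",np.hstack([a,b]))
```

```text
t 4.2 p [0.5089 0.104  0.3052] rpy deg [179.94  -0.   106.98] F [-0.1 -0.6  7.2] M [-0.04  0.18  0.  ] w 0.0327 q [-0.539  0.515  0.301  1.979 -0.234  0.679  0.205]
```

View pics/c3.png

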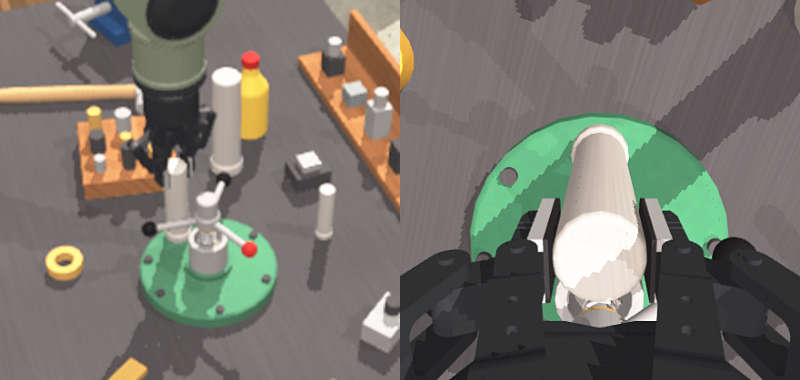

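Post gripped (opening 32.7 mm). Next I lift it straight up 165 mm, carry it over the hub, and stop above the tray.

carry_out(rows=[0, 0, -0.008, 0, 0, 0, 1, 0, 0, -0.02, 0, 0, 0, 1, 0, 0, -0.026, 0, 0, 0, 1, 0, 0, -0.028, 0, 0, 0, 1, 0, 0, -0.028, 0, 0, 0, 1, 0, 0, -0.025, 0, 0, 0, 1, 0, 0, -0.02, 0, 0, 0, 1, 0, 0, -0.01, 0, 0, 0, 1])

```text
clock: 5.3
position: [0.5085, 0.1038, 0.4708]
tool_rot: [3.141, -0.0, 1.867]
force: [-0.9, -0.5, -4.9]
grip_width: 0.0324
```

Run:
```python
from h import *
st(); save("side","s4")
im=cv2.imread("pics/s4.png")[60:330,180:440]; cv2.imwrite("pics/s4c.png",cv2.resize(im,None,fx=2,fy=2))
```

```text
t 5.3 p [0.5085 0.1038 0.4708] rpy deg [ 1.7995e+02 -1.0000e-02  1.0698e+02] F [-0.9 -0.5 -4.9] M [ 0.05 -0.06  0.02] w 0.0324 q [-0.616  0.296  0.383  1.809 -0.126  1.059  0.11 ]
```

View pics/s4c.png

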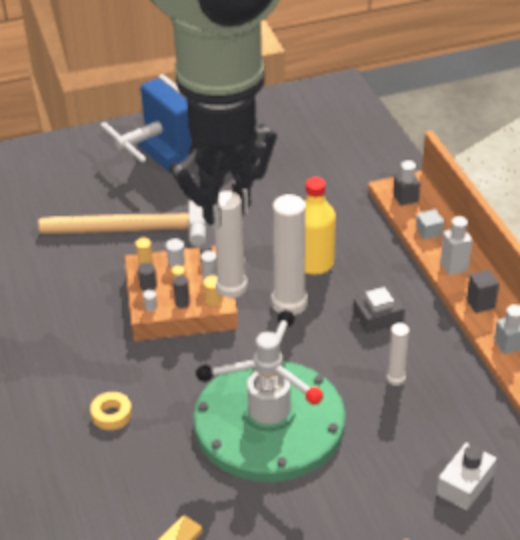

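The post is lifted clear and hangs upright, and the fixture and handle look unchanged. Now I carry it to the tray.

carry_out(rows=[-0.014, -0.0036, 0, 0, 0, 0, 1, -0.0225, -0.0058, 0, 0, 0, 0, 1, -0.028, -0.0073, 0, 0, 0, 0, 1, -0.028, -0.0073, 0, 0, 0, 0, 1, -0.028, -0.0073, 0, 0, 0, 0, 1, -0.028, -0.0073, 0, 0, 0, 0, 1, -0.028, -0.0073, 0, 0, 0, 0, 1, -0.028, -0.0073, 0, 0, 0, 0, 1])

```text
clock: 6.35
position: [0.517, -0.109, 0.4688]
tool_rot: [-3.14, -0.0, 1.866]
force: [1.1, 0.0, -3.3]
grip_width: 0.0326
```

carry_out(rows=[-0.028, -0.0073, 0, 0, 0, 0, 1, -0.028, -0.0073, 0, 0, 0, 0, 1, -0.028, -0.0073, 0, 0, 0, 0, 1, -0.028, -0.0073, 0, 0, 0, 0, 1, -0.028, -0.0073, 0, 0, 0, 0, 1, -0.0225, -0.0058, 0, 0, 0, 0, 1, -0.014, -0.0036, 0, 0, 0, 0, 1, -0.01, -0.002, 0, 0, 0, 0, 1])

```text
clock: 7.35
position: [0.5259, -0.3002, 0.4692]
tool_rot: [-3.141, -0.001, 1.867]
force: [0.2, 0.6, -4.7]
grip_width: 0.0324
```

carry_out(rows=[0, 0, 0.01, 0, 0, 0, 1, 0, 0, 0.02, 0, 0, 0, 1, 0, 0, 0.024, 0, 0, 0, 1, 0, 0, 0.024, 0, 0, 0, 1, 0, 0, 0.02, 0, 0, 0, 1, 0, 0, 0.015, 0, 0, 0, 1, 0, 0, 0.01, 0, 0, 0, 1, 0, 0, 0, 0, 0, 0, 1])

```text
clock: 8.35
position: [0.5262, -0.2993, 0.3463]
tool_rot: [-3.141, -0.001, 1.867]
force: [0.3, 0.2, -3.8]
grip_width: 0.0327
```

Run:
```python
from h import *
st(); save("top","t5"); save("side","s5")
a=cv2.resize(cv2.imread("pics/t5.png")[180:290,370:480],(400,400)); b=cv2.resize(cv2.imread("pics/s5.png")[250:450,270:470],(400,400)); cv2.imwrite("pics/c5.png",np.hstack([a,b]))
```

```text
t 8.35 p [ 0.5262 -0.2993  0.3463] rpy deg [-1.7997e+02 -3.0000e-02  1.0699e+02] F [ 0.3  0.2 -3.8] M [ 0.01 -0.03 -0.02] w 0.0327 q [ 0.125  0.599  0.437  1.727 -0.313  0.887  0.992]
```

View pics/c5.png

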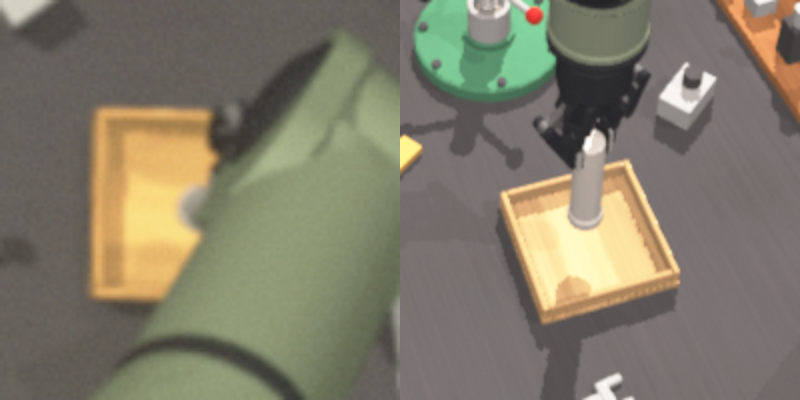

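carry_out(rows=[0, 0, 0.008, 0, 0, 0, 1, 0, 0, 0.014, 0, 0, 0, 1, 0, 0, 0.014, 0, 0, 0, 1, 0, 0, 0.01, 0, 0, 0, 1, 0, 0, 0.005, 0, 0, 0, 1, 0, 0, 0.002, 0, 0, 0, 1, 0, 0, 0.001, 0, 0, 0, 1, 0, 0, 0, 0, 0, 0, 1])

```text
clock: 9.45
position: [0.5262, -0.2996, 0.2929]
tool_rot: [3.141, 0.0, 1.867]
force: [-0.7, -0.2, -4.6]
grip_width: 0.0327
```

carry_out(rows=[0, 0, 0.001, 0, 0, 0, 1, 0, 0, 0, 0, 0, 0, 1])

```text
clock: 9.7
position: [0.5261, -0.2995, 0.2917]
tool_rot: [3.142, 0.0, 1.867]
force: [-0.1, 0.4, -4.0]
grip_width: 0.0329
```

carry_out(rows=[0, 0, 0.0005, 0, 0, 0, 1, 0, 0, 0.0005, 0, 0, 0, 1, 0, 0, 0, 0, 0, 0, 1])

```text
clock: 10.07
position: [0.5263, -0.2997, 0.2913]
tool_rot: [3.141, 0.001, 1.867]
force: [-1.6, 1.5, 4.9]
grip_width: 0.0325
```

Contact with the tray floor: Fz went from −4 to +4.9 N. I release the post and retreat upward.

carry_out(rows=[0, 0, 0, 0, 0, 0, 0.5, 0, 0, 0, 0, 0, 0, 0.4, 0, 0, 0, 0, 0, 0, 0.3, 0, 0, 0, 0, 0, 0, 0.3, 0, 0, -0.01, 0, 0, 0, 0.3, 0, 0, -0.02, 0, 0, 0, 0.3, 0, 0, -0.025, 0, 0, 0, 0.3, 0, 0, -0.025, 0, 0, 0, 0.3])

```text
clock: 11.08
position: [0.5261, -0.2996, 0.3722]
tool_rot: [3.141, 0.0, 1.867]
force: [0.1, 0.2, 0.5]
grip_width: 0.0597
```

carry_out(rows=[0, 0, -0.025, 0, 0, 0, 0.3, 0, 0, -0.025, 0, 0, 0, 0.3, 0, 0, -0.015, 0, 0, 0, 0.3, 0, 0, -0.005, 0, 0, 0, 0.3])

```text
clock: 11.58
position: [0.5261, -0.2996, 0.4415]
tool_rot: [3.141, 0.001, 1.867]
force: [0.7, -0.6, -0.2]
grip_width: 0.0601
```

Run:
```python
from h import *
st(); wrist("w6"); save("side","s6")
a=cv2.resize(cv2.imread("pics/w6.png"),(480,360)); b=cv2.resize(cv2.imread("pics/s6.png")[250:430,270:430],(320,360)); cv2.imwrite("pics/c6.png",np.hstack([a,b]))
```

```text
t 11.57 p [ 0.5261 -0.2996  0.4415] rpy deg [1.7995e+02 3.0000e-02 1.0698e+02] F [ 0.7 -0.6 -0.2] M [ 0.   -0.03  0.06] w 0.0601 q [ 0.089  0.496  0.488  1.631 -0.256  1.078  0.945]
```

View pics/c6.png

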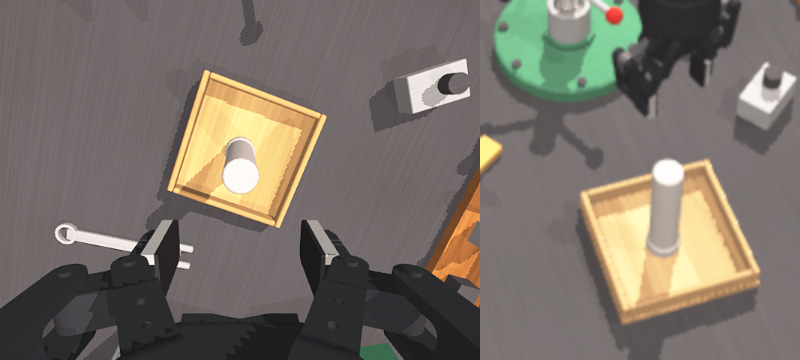

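Run:
```python
from h import *
p0=np.array((.5261,-.2996,.4415)); p1=np.array((.4812,.036,.36)); d=p1-p0
plan(p0,107.0,[(p0+.94*d,107-112.5*.94,19,.7),(p1,-5.5,4,.7)],3,1)
```

```text
0.017,0.003,0.004,0,0,5.6,0.7, 0.016,0.001,0.004,0,0,5.5,0.7, 0.017,-0.001,0.004,0,0,5.6,0.7, 0.017,-0.002,0.004,0,0,5.6,0.7, 0.016,-0.003,0.004,0,0,5.5,0.7, 0.016,-0.006,0.004,0,0,5.6,0.7, 0.015,-0.007,0.004,0,0,5.6,0.7, 0.015,-0.008,0.004,0,0,5.5,0.7

0.013,-0.009,0.004,0,0,5.6,0.7, 0.013,-0.011,0.004,0,0,5.6,0.7, 0.012,-0.013,0.004,0,0,5.5,0.7, 0.01,-0.013,0.004,0,0,5.6,0.7, 0.009,-0.014,0.004,0,0,5.6,0.7, 0.008,-0.015,0.004,0,0,5.5,0.7, 0.006,-0.015,0.004,0,0,5.6,0.7, 0.004,-0.016,0.005,0,0,5.6,0.7

0.003,-0.017,0.004,0,0,5.5,0.7, 0.002,-0.017,0.004,0,0,5.6,0.7, 0,-0.016,0.004,0,0,5.6,0.7, -0.001,-0.005,0.001,0,0,1.7,0.7, -0.001,-0.005,0.001,0,0,1.7,0.7, -0.001,-0.005,0.001,0,0,1.6,0.7, -0.001,-0.005,0.001,0,0,1.7,0.7

end [0.4809 0.0356 0.3605] -5.5
```

carry_out(rows=[0.017, 0.003, 0.004, 0, 0, 5.6, 0.7, 0.016, 0.001, 0.004, 0, 0, 5.5, 0.7, 0.017, -0.001, 0.004, 0, 0, 5.6, 0.7, 0.017, -0.002, 0.004, 0, 0, 5.6, 0.7, 0.016, -0.003, 0.004, 0, 0, 5.5, 0.7, 0.016, -0.006, 0.004, 0, 0, 5.6, 0.7, 0.015, -0.007, 0.004, 0, 0, 5.6, 0.7, 0.015, -0.008, 0.004, 0, 0, 5.5, 0.7])

```text
clock: 12.68
position: [0.5081, -0.1658, 0.4078]
tool_rot: [-3.14, 0.001, 1.087]
force: [0.1, -0.4, -0.9]
grip_width: 0.0255
```

carry_out(rows=[0.013, -0.009, 0.004, 0, 0, 5.6, 0.7, 0.013, -0.011, 0.004, 0, 0, 5.6, 0.7, 0.012, -0.013, 0.004, 0, 0, 5.5, 0.7, 0.01, -0.013, 0.004, 0, 0, 5.6, 0.7, 0.009, -0.014, 0.004, 0, 0, 5.6, 0.7, 0.008, -0.015, 0.004, 0, 0, 5.5, 0.7, 0.006, -0.015, 0.004, 0, 0, 5.6, 0.7, 0.004, -0.016, 0.005, 0, 0, 5.6, 0.7])

```text
clock: 13.68
position: [0.4902, -0.0338, 0.3749]
tool_rot: [3.141, 0.001, 0.309]
force: [-0.4, 0.6, -0.8]
grip_width: 0.0256
```

carry_out(rows=[0.003, -0.017, 0.004, 0, 0, 5.5, 0.7, 0.002, -0.017, 0.004, 0, 0, 5.6, 0.7, 0, -0.016, 0.004, 0, 0, 5.6, 0.7, -0.001, -0.005, 0.001, 0, 0, 1.7, 0.7, -0.001, -0.005, 0.001, 0, 0, 1.7, 0.7, -0.001, -0.005, 0.001, 0, 0, 1.6, 0.7, -0.001, -0.005, 0.001, 0, 0, 1.7, 0.7, 0, 0, 0, 0, 0, 0, 0.7])

```text
clock: 14.68
position: [0.481, 0.036, 0.3596]
tool_rot: [3.141, 0.0, -0.096]
force: [0.4, 0.3, -0.4]
grip_width: 0.0257
```

Run:
```python
from h import *
st(); wrist("w7"); crop("top","t7",270,195,100,90,5); i=winfo("w7")
for n,P in [("hub",(.531,.0312,.156)),("red",(.565,-.0435,.1165)),("b1",(.5787,.098,.1165)),("b2",(.4494,.0390,.1165))]:
    print(n,np.round(proj("wrist",P,i),1))
```

```text
t 14.68 p [0.481  0.036  0.3596] rpy deg [ 1.7999e+02  1.0000e-02 -5.5100e+00] F [ 0.4  0.3 -0.4] M [0.02 0.02 0.01] w 0.0257 q [-0.906  0.564  0.998  2.045 -0.627  0.872 -1.218]
hub [[321.2 166.9]]
red [[466.3  75.3]]
b1 [[175.6  75.1]]
b2 [[320.8 307.4]]
```

View pics/w7.png

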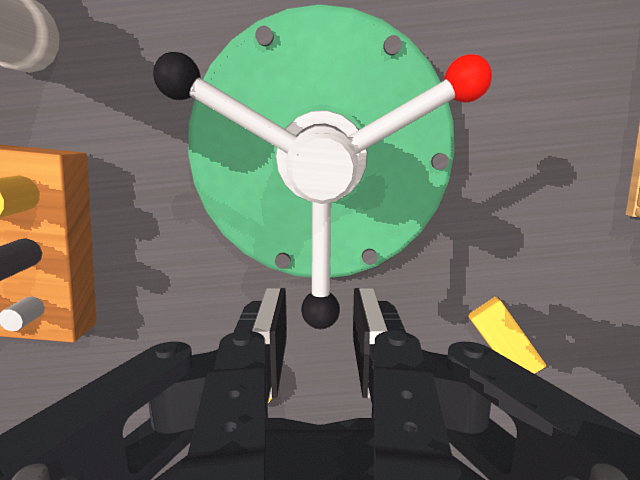

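Measured hub (322,169), red (468,78) and b2 (320,310) agree with the prediction to about 2 px. I descend so the fingers straddle the near black-ball arm, then start turning it back.

carry_out(rows=[0, 0, 0.012, 0, 0, 0, 0.7, 0, 0, 0.018, 0, 0, 0, 0.7, 0, 0, 0.02, 0, 0, 0, 0.7, 0, 0, 0.018, 0, 0, 0, 0.7, 0, 0, 0.012, 0, 0, 0, 0.7, 0, 0, 0.006, 0, 0, 0, 0.7, 0, 0, 0, 0, 0, 0, 0.7])

```text
clock: 15.65
position: [0.481, 0.0356, 0.2735]
tool_rot: [3.141, 0.0, -0.097]
force: [1.2, -0.7, 0.8]
grip_width: 0.0255
```

Run:
```python
from h import *
st(); wrist("w8"); save("side","s8")
```

```text
t 15.65 p [0.481  0.0356 0.2735] rpy deg [ 1.7999e+02  2.0000e-02 -5.5300e+00] F [ 1.2 -0.7  0.8] M [ 0.06 -0.03  0.01] w 0.0255 q [-0.776  0.678  0.819  2.106 -0.792  0.699 -1.088]
```

View pics/w8.png

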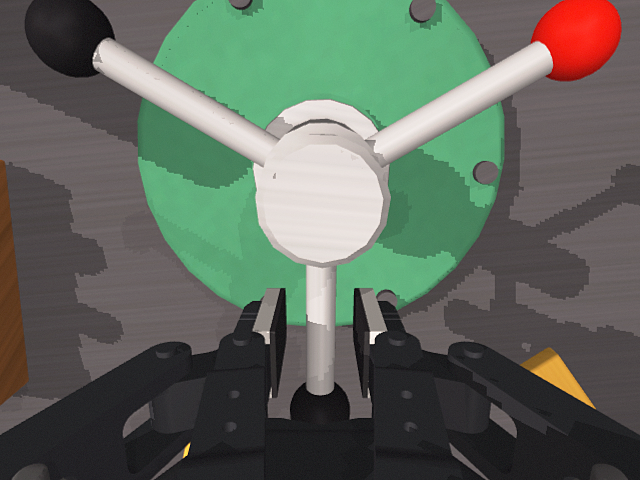

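carry_out(rows=[0, 0.0022, 0, 0, 0, -2.5, 0.7, 0.0002, 0.0043, 0, 0, 0, -5, 0.7, 0.0002, 0.0043, 0, 0, 0, -5, 0.7, 0.0002, 0.0043, 0, 0, 0, -5, 0.7, 0.0002, 0.0043, 0, 0, 0, -5, 0.7, 0.0002, 0.0043, 0, 0, 0, -5, 0.7, 0.0002, 0.0043, 0, 0, 0, -5, 0.7, 0.0002, 0.0043, 0, 0, 0, -5, 0.7])

```text
clock: 16.75
position: [0.4882, 0.0048, 0.274]
tool_rot: [-3.141, -0.0, 0.563]
force: [-2.3, 1.5, 1.3]
grip_width: 0.0256
```

Run:
```python
from h import *
s=st(); wrist("w9")
```

```text
t 16.75 p [0.4882 0.0048 0.274 ] rpy deg [-1.7998e+02 -2.0000e-02  3.2270e+01] F [-2.3  1.5  1.3] M [0.36 0.38 0.01] w 0.0256 q [-0.595  0.611  0.638  2.087 -0.614  0.636 -0.54 ]
```

View pics/w9.png

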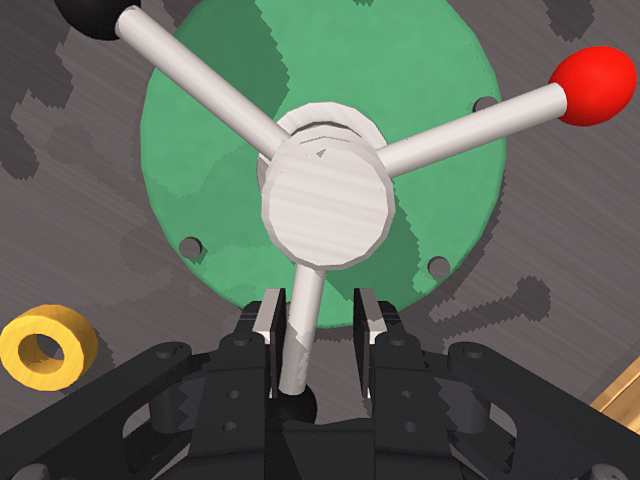

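carry_out(rows=[0.0002, 0.0043, 0, 0, 0, -5, 0.7, 0.0002, 0.0043, 0, 0, 0, -5, 0.7, 0.0002, 0.0043, 0, 0, 0, -5, 0.7])

```text
clock: 17.18
position: [0.4964, -0.0051, 0.2739]
tool_rot: [-3.141, -0.0, 0.823]
force: [-1.6, 1.0, 2.2]
grip_width: 0.0256
```

```bash
cat >> h.py <<'E'
def knob(name):
    im=cv2.imread(f"pics/{name}.png"); hsv=cv2.cvtColor(im,cv2.COLOR_BGR2HSV)
    m=((hsv[:,:,1]<45)&(hsv[:,:,2]>150)).astype(np.uint8)
    best=[]
    for v in range(195,235):
        r=m[v]; c=325
        L=c
        while r[L-1] or r[L-2]: L-=1
        R=c
        while r[R+1] or r[R+2]: R+=1
        best.append((R-L,L,R,v))
    best.sort(reverse=True); w=best[:7]
    print(name,"knob width",np.median([b[0] for b in w]),"centre u",np.median([(b[1]+b[2])/2 for b in w]),"row",np.median([b[3] for b in w]))
E
python3 - <<'E'
from h import *
s=st(); wrist("w10")
for n in ("w8","w9","w10"): knob(n)
E
```

```text
t 17.18 p [ 0.4964 -0.0051  0.2739] rpy deg [-1.7998e+02 -1.0000e-02  4.7160e+01] F [-1.6  1.   2.2] M [0.24 0.51 0.02] w 0.0256 q [-0.522  0.599  0.566  2.064 -0.542  0.627 -0.333]
w8 knob width 128.0 centre u 322.0 row 198.0
w9 knob width 132.0 centre u 328.0 row 210.0
w10 knob width 134.0 centre u 328.0 row 212.0
```

View pics/w10.png

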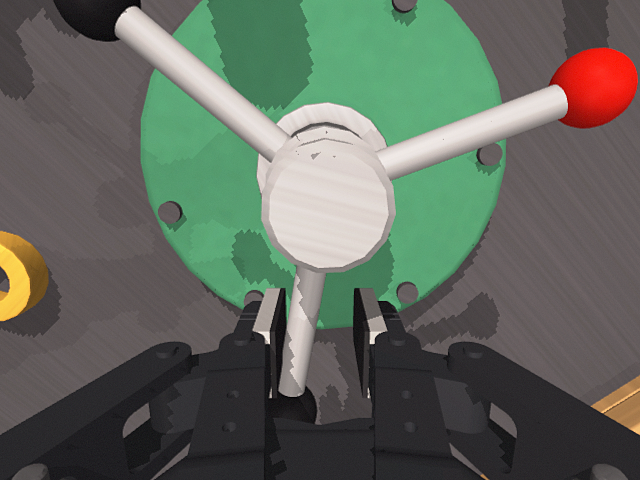

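Knob width has grown from 128 to 134 px, so the screw is rising as expected and hasn't dropped yet. I continue in 15° steps.

carry_out(rows=[0.0002, 0.0043, 0, 0, 0, -5, 0.7, 0.0002, 0.0043, 0, 0, 0, -5, 0.7, 0.0002, 0.0043, 0, 0, 0, -5, 0.7])

```text
clock: 17.6
position: [0.5069, -0.0126, 0.2739]
tool_rot: [-3.141, 0.0, 1.083]
force: [-1.8, 0.6, -0.5]
grip_width: 0.0258
```

Run:
```python
from h import *
s=st(); wrist("w11"); knob("w11")
```

```text
t 17.6 p [ 0.5069 -0.0126  0.2739] rpy deg [-179.99    0.     62.06] F [-1.8  0.6 -0.5] M [ 0.01  0.37 -0.02] w 0.0258 q [-0.452  0.593  0.493  2.035 -0.469  0.625 -0.13 ]
w11 knob width 133.0 centre u 327.5 row 216.0
```

carry_out(rows=[0.0002, 0.0043, 0, 0, 0, -5, 0.7, 0.0002, 0.0043, 0, 0, 0, -5, 0.7])

```text
clock: 17.9
position: [0.5149, -0.0158, 0.2738]
tool_rot: [3.141, -0.0, 1.256]
force: [0.1, -0.8, -0.6]
grip_width: 0.0257
```

Run:
```python
from h import *
s=st(); wrist("w12"); knob("w12")
```

```text
t 17.9 p [ 0.5149 -0.0158  0.2738] rpy deg [179.99  -0.    71.99] F [ 0.1 -0.8 -0.6] M [ 0.1   0.21 -0.01] w 0.0257 q [-0.409  0.591  0.445  2.013 -0.422  0.626  0.003]
w12 knob width 129.0 centre u 326.5 row 215.0
```

View pics/w12.png

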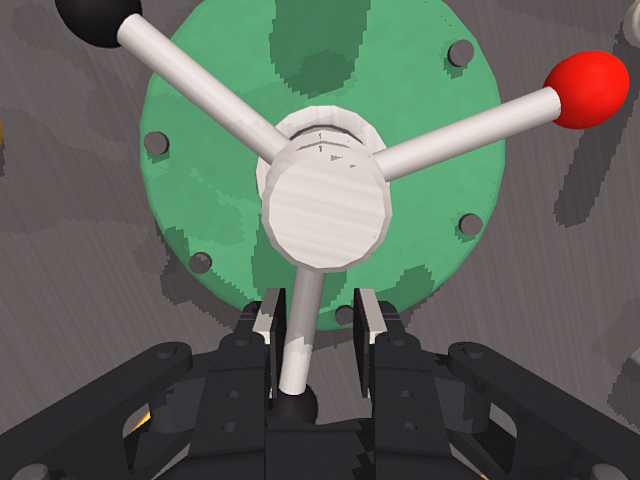

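carry_out(rows=[0, 0, 0, 0, 0, 0, 0.7, 0, 0, 0, 0, 0, 0, 0.7])

```text
clock: 18.2
position: [0.5148, -0.0158, 0.2737]
tool_rot: [3.142, 0.0, 1.254]
force: [0.1, -0.4, -0.5]
grip_width: 0.0255
```

Run:
```python
from h import *
s=st(); wrist("w13"); knob("w13"); save("side","s13")
a=cv2.resize(cv2.imread("pics/s8.png")[170:310,240:380],(400,400),interpolation=cv2.INTER_CUBIC); b=cv2.resize(cv2.imread("pics/s13.png")[170:310,240:380],(400,400),interpolation=cv2.INTER_CUBIC); cv2.imwrite("pics/c13.png",np.hstack([a,b]))
```

```text
t 18.2 p [ 0.5148 -0.0158  0.2737] rpy deg [179.99   0.    71.84] F [ 0.1 -0.4 -0.5] M [-0.02  0.03  0.02] w 0.0255 q [-4.090e-01  5.920e-01  4.460e-01  2.013e+00 -4.230e-01  6.260e-01
  1.000e-03]
w13 knob width 126.0 centre u 324.0 row 198.0
```

View pics/w13.png

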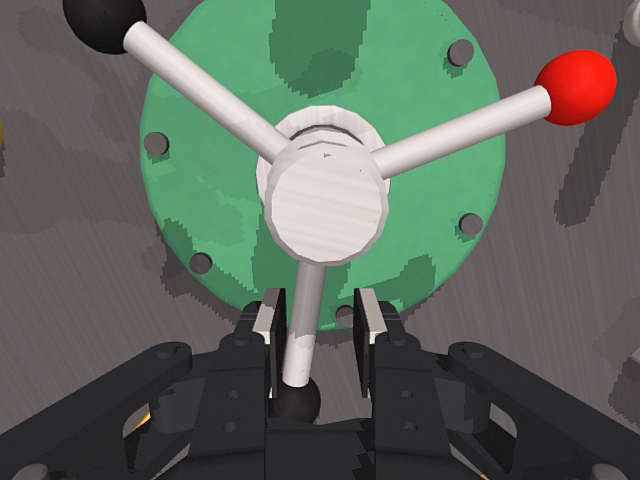

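View pics/c13.png

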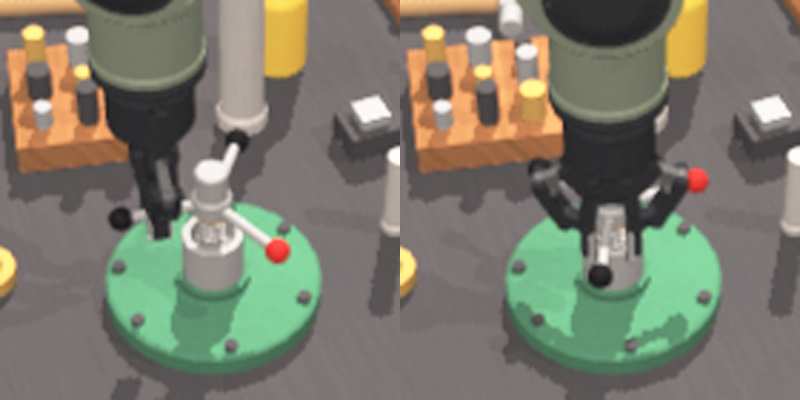

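The drop happened: knob width went from 133 to about 119 px and both balls moved inward. It occurred between tool yaw 62° and 72°. Next I check that it has settled, and measure the axis and handle angle.

Run:
```python
from h import *
s=st(); wrist("w14")
im=cv2.imread("pics/w14.png"); cv2.imwrite("pics/w14c.png",cv2.resize(im[100:300,220:440],None,fx=3.4,fy=3,interpolation=cv2.INTER_CUBIC))
i=winfo("w14")
for z in (.148,.150,.152): print("knob",z,np.round(back("wrist",(327.5,206),z,i),4))
for zz in (.108,.110,.112): print(zz,"red",np.round(back("wrist",(577,88),zz,i),4),"b1",np.round(back("wrist",(104,20),zz,i),4))
```

```text
t 18.3 p [ 0.5149 -0.0158  0.2737] rpy deg [1.800e+02 1.000e-02 7.191e+01] F [-0.4  0.5  0. ] M [-0.01  0.05 -0.03] w 0.0255 q [-4.090e-01  5.920e-01  4.460e-01  2.013e+00 -4.220e-01  6.260e-01
  2.000e-03]
knob 0.148 [0.5305 0.0313 0.148 ]
knob 0.15 [0.5306 0.0316 0.15  ]
knob 0.152 [0.5307 0.032  0.152 ]
0.108 red [0.6148 0.0356 0.108 ] b1 [0.4825 0.0989 0.108 ]
0.11 red [0.6136 0.0357 0.11  ] b1 [0.4833 0.0981 0.11  ]
0.112 red [0.6124 0.0359 0.112 ] b1 [0.4841 0.0974 0.112 ]
```

View pics/w14.png

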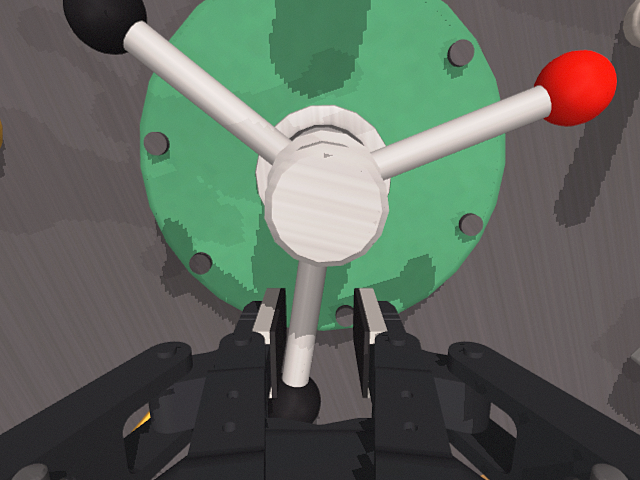

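View pics/w14c.png

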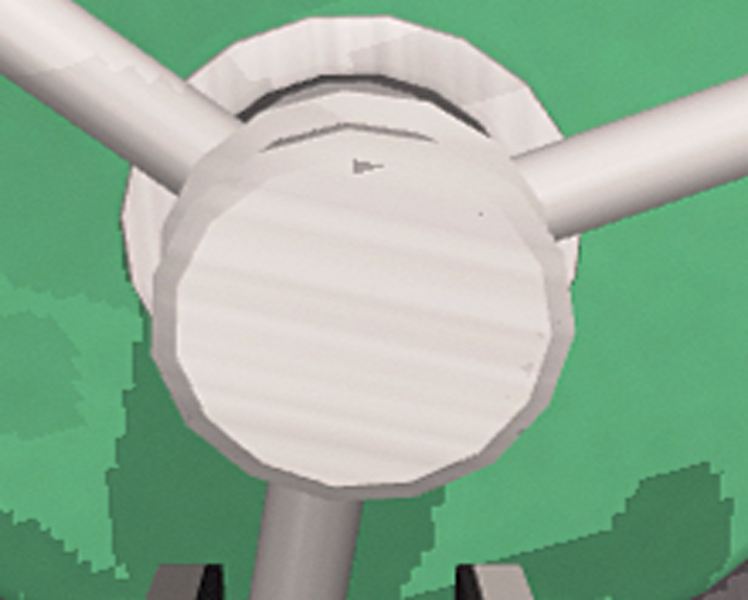

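Run:
```python
from h import *
ax=np.array((.5305,.0314)); y=np.radians(63.9); A=ax-.0493*np.array((np.cos(y),np.sin(y)))
plan((.5149,-.0158,.2737),71.9,[((*A,.2737),63.9,2,.7),((*A,.35),63.9,5,.7),((*ax,.345),166,12,.35),((*ax,.345),168,1,.35)],4,1)
```

```text
0.0004,-0.0033,0,0,0,4,0.7, 0.0003,-0.0034,0,0,0,4,0.7, 0,0,-0.0153,0,0,0,0.7, 0,0,-0.0152,0,0,0,0.7, 0,0,-0.0153,0,0,0,0.7, 0,0,-0.0152,0,0,0,0.7, 0,0,-0.0153,0,0,0,0.7, 0.0041,0,0.0004,0,0,-8.5,0.35

0.0041,0.0006,0.0004,0,0,-8.5,0.35, 0.0039,0.0012,0.0004,0,0,-8.5,0.35, 0.0037,0.0018,0.0005,0,0,-8.5,0.35, 0.0034,0.0023,0.0004,0,0,-8.5,0.35, 0.003,0.0027,0.0004,0,0,-8.5,0.35, 0.0026,0.0032,0.0004,0,0,-8.6,0.35, 0.0021,0.0036,0.0004,0,0,-8.5,0.35, 0.0015,0.0038,0.0004,0,0,-8.5,0.35

0.001,0.004,0.0005,0,0,-8.5,0.35, 0.0003,0.0041,0.0004,0,0,-8.5,0.35, -0.0002,0.0041,0.0004,0,0,-8.5,0.35, 0,0,0,0,0,-2,0.35

end [0.5305 0.0314 0.345 ] 168.0
```

carry_out(rows=[0.0004, -0.0033, 0, 0, 0, 4, 0.7, 0.0003, -0.0034, 0, 0, 0, 4, 0.7, 0, 0, -0.0153, 0, 0, 0, 0.7, 0, 0, -0.0152, 0, 0, 0, 0.7, 0, 0, -0.0153, 0, 0, 0, 0.7, 0, 0, -0.0152, 0, 0, 0, 0.7, 0, 0, -0.0153, 0, 0, 0, 0.7, 0.0041, 0, 0.0004, 0, 0, -8.5, 0.35])

```text
clock: 19.35
position: [0.5109, -0.0093, 0.3511]
tool_rot: [3.14, -0.0, 1.267]
force: [0.0, 0.1, -0.4]
grip_width: 0.0429
```

carry_out(rows=[0.0041, 0.0006, 0.0004, 0, 0, -8.5, 0.35, 0.0039, 0.0012, 0.0004, 0, 0, -8.5, 0.35, 0.0037, 0.0018, 0.0005, 0, 0, -8.5, 0.35, 0.0034, 0.0023, 0.0004, 0, 0, -8.5, 0.35, 0.003, 0.0027, 0.0004, 0, 0, -8.5, 0.35, 0.0026, 0.0032, 0.0004, 0, 0, -8.6, 0.35, 0.0021, 0.0036, 0.0004, 0, 0, -8.5, 0.35, 0.0015, 0.0038, 0.0004, 0, 0, -8.5, 0.35])

```text
clock: 20.35
position: [0.5252, 0.0203, 0.3469]
tool_rot: [-3.141, 0.001, 2.458]
force: [0.7, 0.6, -0.0]
grip_width: 0.0554
```

carry_out(rows=[0.001, 0.004, 0.0005, 0, 0, -8.5, 0.35, 0.0003, 0.0041, 0.0004, 0, 0, -8.5, 0.35, -0.0002, 0.0041, 0.0004, 0, 0, -8.5, 0.35, 0, 0, 0, 0, 0, -2, 0.35, 0, 0, 0, 0, 0, 0, 0.35])

```text
clock: 20.98
position: [0.5305, 0.0311, 0.3453]
tool_rot: [-3.141, 0.0, 2.931]
force: [-0.7, 0.2, 0.6]
grip_width: 0.0558
```

Run:
```python
from h import *
st(); wrist("w15"); i=winfo("w15")
for n,P in [("hub",(.5305,.0314,.150)),("red",(.6124,.0358,.1105)),("b1",(.4855,.1000,.1105)),("b2",(.4935,-.0418,.1105))]:
    print(n,np.round(proj("wrist",P,i),1))
```

```text
t 20.98 p [0.5305 0.0311 0.3453] rpy deg [-1.7999e+02  1.0000e-02  1.6793e+02] F [-0.7  0.2  0.6] M [0.02 0.02 0.01] w 0.0558 q [-0.235  0.452  0.087  1.909 -0.053  0.782  1.241]
hub [[318.4 292.2]]
red [[355.5 393.1]]
b1 [[435.8 151. ]]
b2 [[165.  225.1]]
```

View pics/w15.png

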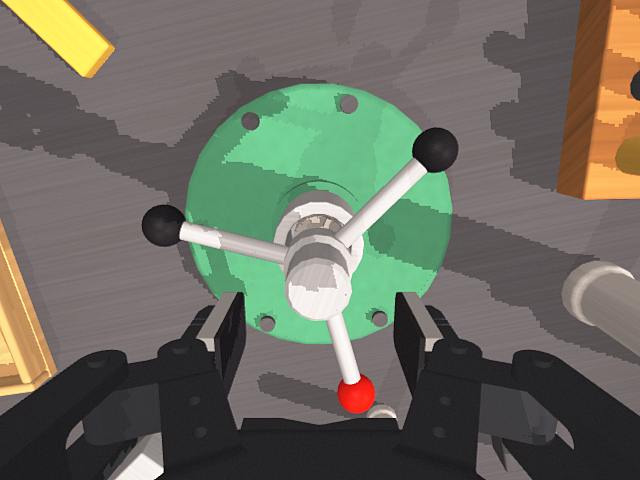

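carry_out(rows=[0, 0, 0.006, 0, 0, 0, 0.35, 0, 0, 0.012, 0, 0, 0, 0.35, 0, 0, 0.013, 0, 0, 0, 0.35, 0, 0, 0.01, 0, 0, 0, 0.35, 0, 0, 0.005, 0, 0, 0, 0.35, 0, 0, 0.001, 0, 0, 0, 0.35], squeeze=30)

```text
clock: 21.78
position: [0.5305, 0.0314, 0.2977]
tool_rot: [-3.141, -0.0, 2.933]
force: [0.0, -0.4, 0.6]
grip_width: 0.0554
```

carry_out(rows=[0, 0, 0, 0, 0, 0, 1, 0, 0, 0, 0, 0, 0, 1, 0, 0, 0, 0, 0, 0, 1, 0, 0, 0, 0, 0, 0, 1], squeeze=30)

```text
clock: 22.28
position: [0.5304, 0.0307, 0.2985]
tool_rot: [-3.141, 0.0, 2.933]
force: [-2.3, -4.9, 5.3]
grip_width: 0.0289
```

Run:
```python
from h import *
st(); wrist("w16")
```

```text
t 22.27 p [0.5304 0.0307 0.2985] rpy deg [-1.7996e+02  2.0000e-02  1.6804e+02] F [-2.3 -4.9  5.3] M [-1.06  0.56  0.02] w 0.0289 q [-0.226  0.523  0.077  1.944 -0.06   0.677  1.249]
```

View pics/w16.png

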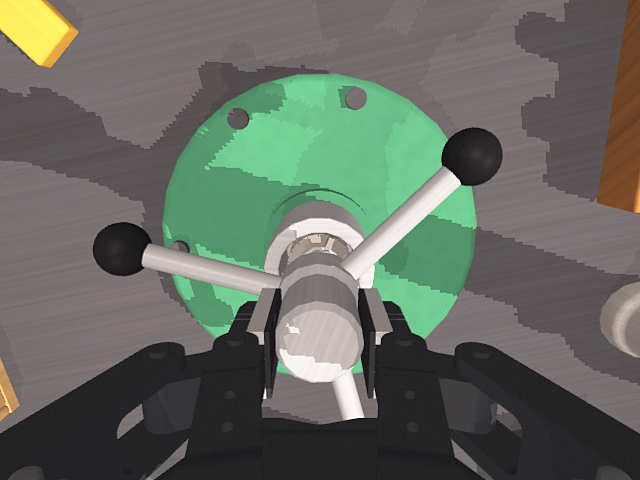

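carry_out(rows=[-0.0002, -0.0007, 0, 0, 0, 3, 1, 0, 0, 0.0002, 0, 0, 6.5, 1, 0, 0, 0.0001, 0, 0, 6.5, 1, 0, 0, 0.0002, 0, 0, 6.5, 1, 0, 0, 0.0001, 0, 0, 6.5, 1, 0, 0, 0.0002, 0, 0, 6.5, 1, 0, 0, 0.0001, 0, 0, 6.5, 1, 0, 0, 0.0002, 0, 0, 3, 1])

```text
clock: 23.32
position: [0.5308, 0.0309, 0.2975]
tool_rot: [3.14, 0.0, 2.146]
force: [-0.5, 1.2, 4.8]
grip_width: 0.0292
```

Run:
```python
from h import *
st(); wrist("w17")
```

```text
t 23.32 p [0.5308 0.0309 0.2975] rpy deg [1.7994e+02 2.0000e-02 1.2295e+02] F [-0.5  1.2  4.8] M [0.21 0.15 0.09] w 0.0292 q [-0.383  0.543  0.292  1.952 -0.24   0.678  0.631]
```

View pics/w17.png

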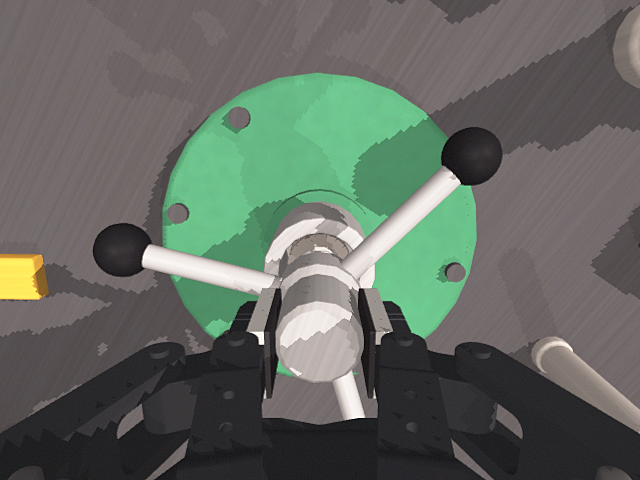

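carry_out(rows=[0, 0, 0.0001, 0, 0, 6.5, 1, 0, 0, 0.0002, 0, 0, 6.5, 1, 0, 0, 0.0001, 0, 0, 6.5, 1, 0, 0, 0.0002, 0, 0, 6.5, 1, 0, 0, 0.0001, 0, 0, 6.5, 1, 0, 0, 0.0002, 0, 0, 6.5, 1, 0, 0, 0.0001, 0, 0, 6.5, 1, 0, 0, 0.0002, 0, 0, 6.5, 1])

```text
clock: 24.38
position: [0.5313, 0.0309, 0.2964]
tool_rot: [3.139, -0.001, 1.238]
force: [4.6, 1.9, 3.3]
grip_width: 0.0289
```

carry_out(rows=[0, 0, 0.0001, 0, 0, 6.5, 1, 0, 0, 0.0002, 0, 0, 6.5, 1, 0, 0, 0.0001, 0, 0, 6.5, 1, 0, 0, 0.0002, 0, 0, 6.5, 1, 0, 0, 0.0001, 0, 0, 6.5, 1, 0, 0, 0.0002, 0, 0, 6.5, 1, 0, 0, 0.0001, 0, 0, 6.5, 1, 0, 0, 0.0001, 0, 0, 3, 1])

```text
clock: 25.38
position: [0.5316, 0.0305, 0.2953]
tool_rot: [3.14, -0.003, 0.392]
force: [7.3, -1.1, 2.0]
grip_width: 0.0287
```

Run:
```python
from h import *
st(); wrist("w18")
```

```text
t 25.38 p [0.5316 0.0305 0.2953] rpy deg [179.9   -0.18  22.49] F [ 7.3 -1.1  2. ] M [-0.38 -1.55  0.07] w 0.0287 q [-0.7    0.674  0.77   1.967 -0.672  0.771 -0.712]
```

View pics/w18.png

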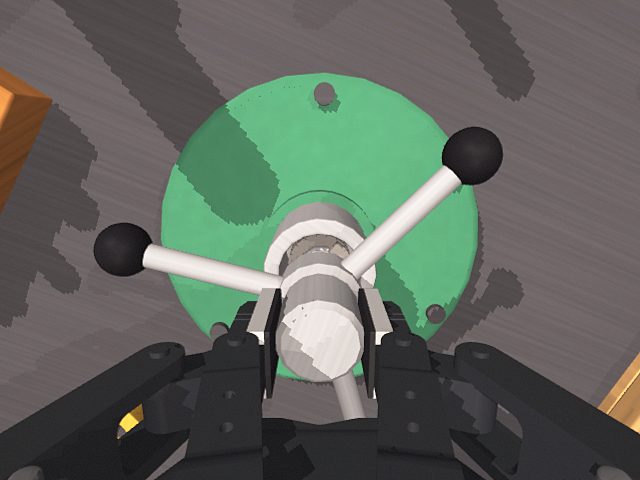

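carry_out(rows=[0, 0, 0.0001, 0, 0, 6, 1, 0, 0, 0.0002, 0, 0, 6, 1, 0, 0, 0.0001, 0, 0, 6, 1, 0, 0, 0.0001, 0, 0, 6, 1, 0, 0, 0.0002, 0, 0, 6, 1, 0, 0, 0.0001, 0, 0, 5.5, 1, 0, 0, 0, 0, 0, 0, 1])

```text
clock: 26.3
position: [0.5316, 0.0302, 0.2945]
tool_rot: [3.141, -0.004, -0.226]
force: [7.4, -4.1, 1.3]
grip_width: 0.0289
```

Run:
```python
from h import *
st(); wrist("w19"); i=winfo("w19")
```

```text
t 26.3 p [0.5316 0.0302 0.2945] rpy deg [179.97  -0.22 -12.98] F [ 7.4 -4.1  1.3] M [-0.96 -1.63 -0.08] w 0.0289 q [-0.786  0.753  0.929  1.972 -0.82   0.844 -1.193]
```

carry_out(rows=[0, 0, 0, 0, 0, 0, 0.35, 0, 0, 0, 0, 0, 0, 0.35, 0, 0, 0, 0, 0, 0, 0.35, 0, 0, 0, 0, 0, 0, 0.35])

```text
clock: 26.85
position: [0.5305, 0.0307, 0.2938]
tool_rot: [-3.142, 0.0, -0.225]
force: [1.0, 0.9, -0.4]
grip_width: 0.0556
```

Run:
```python
from h import *
st(); wrist("w20")
a=cv2.resize(cv2.imread("pics/w19.png"),(400,300)); b=cv2.resize(cv2.imread("pics/w20.png"),(400,300)); cv2.imwrite("pics/c20.png",np.hstack([a,b]))
```

```text
t 26.85 p [0.5305 0.0307 0.2938] rpy deg [-1.800e+02  1.000e-02 -1.291e+01] F [ 1.   0.9 -0.4] M [-0.02  0.01  0.02] w 0.0556 q [-0.786  0.753  0.927  1.973 -0.82   0.846 -1.192]
```

View pics/c20.png

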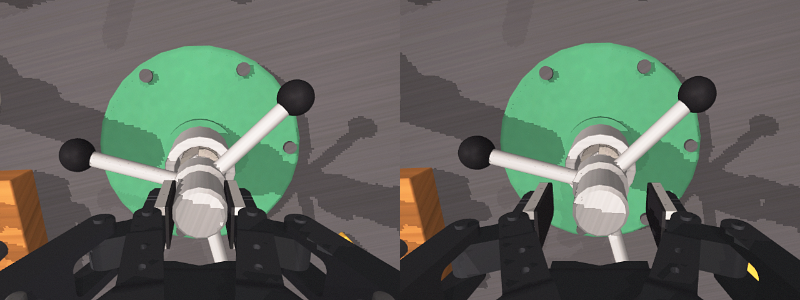

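carry_out(rows=[0.0009, 0.0003, 0, 0, 0, -6, 0.35, 0, 0, 0, 0, 0, -10, 0.35, 0, 0, 0, 0, 0, -10, 0.35, 0, 0, 0, 0, 0, -10, 0.35, 0, 0, 0, 0, 0, -10, 0.35, 0, 0, 0, 0, 0, -10, 0.35, 0, 0, 0, 0, 0, -10, 0.35, 0, 0, 0, 0, 0, -10, 0.35])

```text
clock: 27.9
position: [0.5313, 0.0301, 0.2938]
tool_rot: [3.142, 0.0, 1.107]
force: [0.0, 0.3, -1.3]
grip_width: 0.0557
```

carry_out(rows=[0, 0, 0, 0, 0, -10, 0.35, 0, 0, 0, 0, 0, -10, 0.35, 0, 0, 0, 0, 0, -10, 0.35, 0, 0, 0, 0, 0, -10, 0.35, 0, 0, 0, 0, 0, -10, 0.35, 0, 0, 0, 0, 0, -10, 0.35, 0, 0, 0, 0, 0, -10, 0.35, 0, 0, 0, 0, 0, -10, 0.35])

```text
clock: 28.9
position: [0.5313, 0.0301, 0.2938]
tool_rot: [-3.142, 0.0, 2.503]
force: [0.1, -0.8, -0.9]
grip_width: 0.0554
```

carry_out(rows=[0, 0, 0, 0, 0, -10, 0.35, 0, 0, 0, 0, 0, -10, 0.35, 0, 0, 0, 0, 0, -5, 0.35, 0, 0, 0, 0, 0, 0, 0.35])

```text
clock: 29.4
position: [0.5313, 0.0299, 0.2938]
tool_rot: [3.142, -0.0, 2.933]
force: [0.3, -0.2, -0.3]
grip_width: 0.0553
```

Run:
```python
from h import *
st(); wrist("w21"); i=winfo("w21")
import math
for a in (179,182,185):
    r=math.radians(a); print(a,"red->",np.round(proj("wrist",(.5315+.082*math.cos(r),.0303+.082*math.sin(r),.1065),i),1), "b at +120",np.round(proj("wrist",(.5315+.082*math.cos(r+2.0944),.0303+.082*math.sin(r+2.0944),.1065),i),1),"b-120",np.round(proj("wrist",(.5315+.082*math.cos(r-2.0944),.0303+.082*math.sin(r-2.0944),.1065),i),1))
print("hub",np.round(proj("wrist",(.5315,.0303,.146),i),1))
```

```text
t 29.4 p [0.5313 0.0299 0.2938] rpy deg [180.    -0.   168.03] F [ 0.3 -0.2 -0.3] M [-0.09  0.   -0.03] w 0.0553 q [-0.22   0.531  0.071  1.944 -0.058  0.668  1.249]
179 red-> [[275.6  95.2]] b at +120 [[181.4 410.2]] b-120 [[497.1 357.1]]
182 red-> [[264.2  97.9]] b at +120 [[188.4 416.2]] b-120 [[501.2 348.6]]
185 red-> [[253.  101.2]] b at +120 [[195.7 421.8]] b-120 [[504.8 339.9]]
hub [[318.2 349. ]]
```

View pics/w21.png

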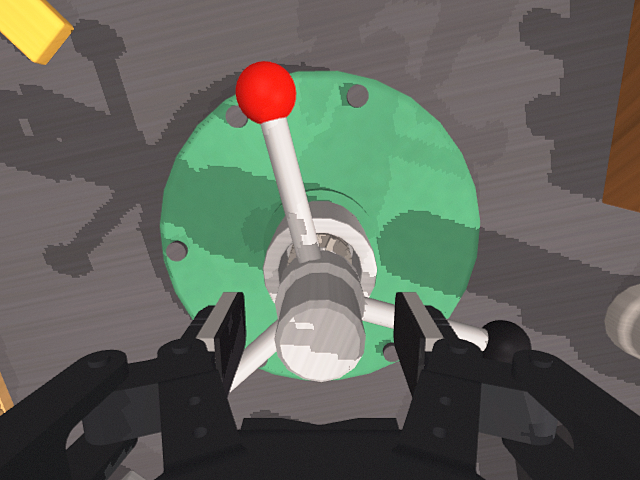

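carry_out(rows=[0, 0, 0, 0, 0, 0, 1, 0, 0, 0, 0, 0, 0, 1, 0, 0, 0, 0, 0, 0, 1, 0, 0, 0, 0, 0, 0, 1], squeeze=30)

```text
clock: 29.95
position: [0.5314, 0.0302, 0.2939]
tool_rot: [-3.142, 0.0, 2.933]
force: [-1.1, -0.9, 3.2]
grip_width: 0.029
```

carry_out(rows=[0, 0, 0, 0, 0, 3, 1, 0, 0, 0.0002, 0, 0, 6.5, 1, 0, 0, 0.0001, 0, 0, 6.5, 1, 0, 0, 0.0002, 0, 0, 6.5, 1, 0, 0, 0.0001, 0, 0, 6.5, 1, 0, 0, 0.0002, 0, 0, 6.5, 1, 0, 0, 0.0001, 0, 0, 6.5, 1, 0, 0, 0.0002, 0, 0, 6, 1])

```text
clock: 30.95
position: [0.5314, 0.0301, 0.2928]
tool_rot: [3.142, 0.0, 2.092]
force: [-1.8, 0.3, 3.0]
grip_width: 0.029
```

carry_out(rows=[0, 0, 0.0001, 0, 0, 6.5, 1, 0, 0, 0.0002, 0, 0, 6.5, 1, 0, 0, 0.0001, 0, 0, 6.5, 1, 0, 0, 0.0002, 0, 0, 6.5, 1, 0, 0, 0.0001, 0, 0, 6.5, 1, 0, 0, 0.0002, 0, 0, 6.5, 1, 0, 0, 0.0001, 0, 0, 6.5, 1, 0, 0, 0.0001, 0, 0, 6.5, 1])

```text
clock: 31.95
position: [0.5314, 0.0302, 0.2917]
tool_rot: [3.141, -0.0, 1.185]
force: [-0.3, -0.4, 1.5]
grip_width: 0.0288
```

Run:
```python
from h import *
st(); wrist("w22")
```

```text
t 31.95 p [0.5314 0.0302 0.2917] rpy deg [ 1.7998e+02 -1.0000e-02  6.7870e+01] F [-0.3 -0.4  1.5] M [-0.09  0.05  0.08] w 0.0288 q [-0.561  0.606  0.552  1.963 -0.48   0.704 -0.102]
```

View pics/w22.png

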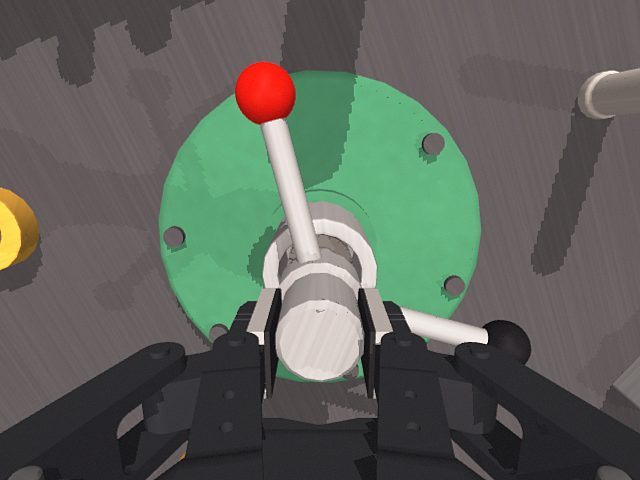

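carry_out(rows=[0, 0, 0.0001, 0, 0, 6.5, 1, 0, 0, 0.0002, 0, 0, 6.5, 1, 0, 0, 0.0001, 0, 0, 6.5, 1, 0, 0, 0.0002, 0, 0, 6.5, 1, 0, 0, 0.0001, 0, 0, 6.5, 1, 0, 0, 0.0002, 0, 0, 6.5, 1, 0, 0, 0.0001, 0, 0, 6.5, 1, 0, 0, 0.0002, 0, 0, 6.5, 1])

```text
clock: 33.0
position: [0.5316, 0.0302, 0.2905]
tool_rot: [3.141, -0.0, 0.279]
force: [0.2, -0.9, 4.2]
grip_width: 0.029
```

carry_out(rows=[0, 0, 0.0001, 0, 0, 6.5, 1, 0, 0, 0.0002, 0, 0, 6.5, 1, 0, 0, 0.0001, 0, 0, 6.5, 1, 0, 0, 0.0002, 0, 0, 6.5, 1, 0, 0, 0.0001, 0, 0, 4, 1, 0, 0, 0, 0, 0, 0, 1, 0, 0, 0, 0, 0, 0, 1, 0, 0, 0, 0, 0, 0, 1])

```text
clock: 34.0
position: [0.5315, 0.03, 0.2898]
tool_rot: [-3.142, -0.0, -0.242]
force: [2.6, -2.8, 2.8]
grip_width: 0.0288
```

Run:
```python
from h import *
st(); i=wrist("w23"); save("side","s23"); save("top","t23"); 
import math
ax=(.5315,.0302)
for a in (-4,0,4):
    r=math.radians(a); print(a,"red->",np.round(proj("wrist",(ax[0]+.082*math.cos(r),ax[1]+.082*math.sin(r),.1025),i),1))
a=cv2.resize(cv2.imread("pics/t23.png"),(400,300)); b=cv2.resize(cv2.imread("pics/s23.png"),(400,300)); c=cv2.resize(cv2.imread("pics/w23.png"),(400,300)); d=cv2.resize(cv2.imread("pics/s23.png")[170:310,240:380],(400,300),interpolation=cv2.INTER_CUBIC)
cv2.imwrite("pics/c23.png",np.vstack([np.hstack([a,b]),np.hstack([c,d])]))
```

```text
t 34.0 p [0.5315 0.03   0.2898] rpy deg [-1.800e+02 -3.000e-02 -1.385e+01] F [ 2.6 -2.8  2.8] M [-0.5  -0.54 -0.07] w 0.0288 q [-0.782  0.762  0.926  1.974 -0.832  0.842 -1.198]
-4 red-> [[282.1  85.4]]
0 red-> [[266.8  88.8]]
4 red-> [[251.8  93.4]]
```

View pics/c23.png

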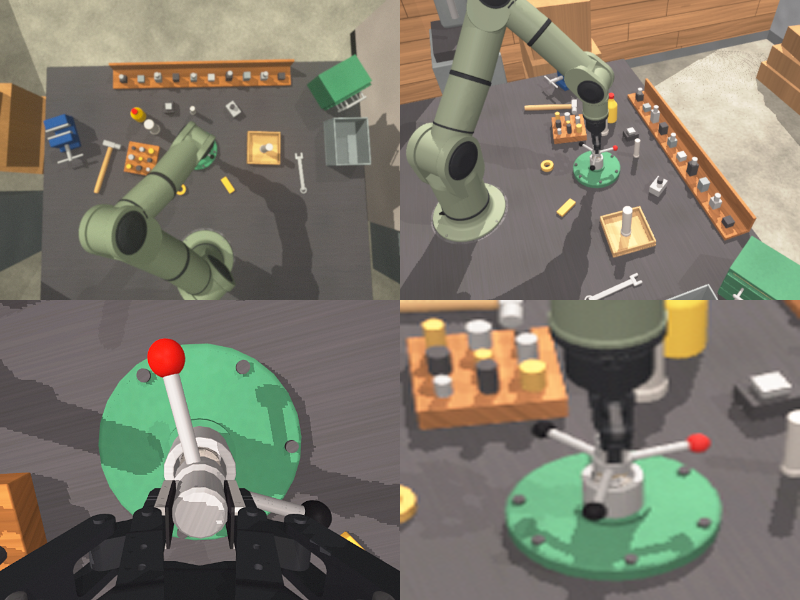

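carry_out(rows=[0, 0, 0.0001, 0, 0, 3, 1, 0, 0, 0, 0, 0, 0, 1, 0, 0, 0, 0, 0, 0, 1, 0, 0, 0, 0, 0, 0, 1, 0, 0, 0, 0, 0, 0, 1])

```text
clock: 34.78
position: [0.5315, 0.0301, 0.2897]
tool_rot: [-3.142, -0.0, -0.295]
force: [3.6, -2.6, 3.8]
grip_width: 0.0288
```

Run:
```python
from h import *
s=st(); print("qd max",np.abs(s["qd"]).max()); wrist("w24"); save("side","s24")
a=cv2.resize(cv2.imread("pics/w24.png"),(400,300)); b=cv2.resize(cv2.imread("pics/s24.png")[200:430,250:440],(400,480)); a=np.vstack([a,np.zeros((180,400,3),np.uint8)]); cv2.imwrite("pics/c24.png",np.hstack([a,b]))
```

```text
t 34.77 p [0.5315 0.0301 0.2897] rpy deg [-1.80e+02 -2.00e-02 -1.69e+01] F [ 3.6 -2.6  3.8] M [-0.57 -0.89  0.05] w 0.0288 q [-0.789  0.77   0.939  1.974 -0.844  0.85  -1.24 ]
qd max 0.0019177001234983806
```

View pics/c24.png

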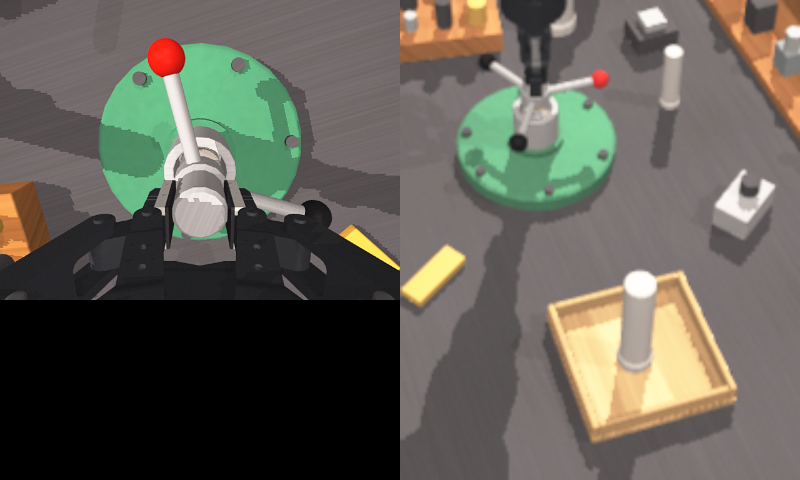

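Run:
```python
from h import *
print(bot.job_done()); st()
```

```text
the job is handed in; nothing more can be done
None
the job is handed in; nothing more can be done
```

The job is done and handed in at about 34.8 s of the allowed 72 s.

- **Post:** I lifted it off the fixture over the hub and set it in the tray. Fz went from −4 to +4.9 N as it touched the floor. It still stands upright there in the last side view.
- **Screw drop:** I turned the handle back with the open fingers loosely around a black-ball arm, so the screw could fall freely. It dropped about 68° back from the start, with the knob shrinking from 133 to 119 px in the wrist view.
- **Forward turn:** I gripped the hub knob and turned about 366° clockwise in two strokes with one regrasp. The tool followed the thread down by about 8 mm, and the knob kept its place in the gripper, so the screw sank with it.
- **Final hold:** The gripper is closed on the knob (28.8 mm opening, 30 N grip), at rest, with a wrist force of about 6 N. The bystanders I could see were in place; the arm partly hid the collar from the top camera.

**Uncertain:**
- The drop angle is only known to about 5°, so the forward turn counted from the drop itself is roughly 359–364°.
- My automatic knob-width reading was off near the drop (126 px against about 119 px read by eye), so I confirmed the drop by eye from the pictures.

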